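# Clamp a shoe last in the ratchet bench clamp

## Robot

A 7-joint arm with a two-finger parallel gripper is mounted at the origin on the work surface. World frame = base frame: x ahead of the robot, y to its left, z up, the work surface at z = 0. Lengths are in mm, angles in rad, forces in N, time in s.
With the tool pointing down it reaches from about 400 to 875 mm from the base axis. Payload 19.3 kg.
Tool frame: the origin (TCP) lies at the very end of the fingers, on their centre line; the grasp point (between the pads) lies 19 mm behind it; z points along the fingers, y is the line along which they close (so a half turn about z gives the same grasp; the last joint's range is limited). The gripper opens to 85 mm and grips with 20 to 120 N. Pads are 22 mm wide; open, the fingers measure 114 mm over their backs; the gripper's body (76 mm by 85 mm) begins 54 mm behind the grasp point. The pads swing forward as they close: fully open they stand 13 mm farther back than shut.
Start: joints at [-1.348, 0.521, -0.036, 1.599, 0.021, 1.021, -0.113], TCP at [180.415, 598.385, 231.291] pointing down, gripper open.
Joint ranges: [-2.91, 2.91], [-0.3, 2.13], [-1.5, 1.42], [0.17, 2.43], [-1.26, 4.41], [0.16, 1.93], [-2.52, 2.52]. Speed limits (rad/s): [1.89, 1.89, 2.39, 2.39, 3.01, 3.01, 3.01].

## Interface

Orientations are given as a 3x3 rotation matrix whose columns are the frame's x, y, z axes.
In Python, from workcell import robot gives the robot as it stands. Calls block until the motion is done:
- robot.movep(position, orientation): joint-space move of the TCP to a pose.
- robot.movel(position, frame=None, max_speed=150, guard=None): straight line of the TCP; frame=None keeps the orientation; max_speed is the mean speed in mm/s. With guard (N) it stops when the force on the tool has changed by that much, and returns True; else False.
- robot.goto_joints(angles): joint-space move.
- robot.open_gripper() and robot.clamp(): open the fingers fully, or close them until they stop; the grip force is fixed at half the most.
- robot.wait(seconds).
- robot.inverse_kinematics(position, orientation): joint angles nearest the present ones, or None.
- robot.read_state(): the state.
- robot.camera(name): name is "side" or "top" or "wrist"; returns a dict with "image" (384x512x3 uint8, blue, green, red), "range_z" (384x512 float32, mm along the optical axis (not along the pixel's ray), 0 where there is no reading), "fx", "fy", "cx", "cy" (pixels), "cam_to_world" (4x4, takes a point from camera to world coordinates). Camera axes: x right, y up, looking along -z (the intrinsics and any distortion apply to the point x, -y, -z); pixel columns grow to the right and rows downward; lengths in mm; the calibration is good to about 2 mm. A picture is of the moment at which its call begins.
A pose or a line that the arm cannot do raises robot.PlanningError and nothing moves.
- robot.finish_job(): hands the job in; it is judged then, once.
Trained networks look in a picture, given as the dict that the camera call returned (one of the last four; its "shot" number tells which), for a name from the list of things; names that differ only in an ending like _2 or _b are one class to them, and where a whole thing is asked for, a point or a joint stands for the part that bears it (a point fixed in the world has none). Each returns a list of dicts, best first, with "conf" (0 to 1); they miss things now and then, are a little off and sometimes report something else, mostly with a low value. They report only what shows in the picture. A call takes as long as a camera call.
- robot.recognise(picture, thing): "centre" ([column, row] in pixels, amid what is visible of it).
The state is a dict: "time": time; "qpos": joint angles; "qvel": joint speeds; "joint_efforts": joint torques, N m; "eef_pos": TCP position; "tool_rot": TCP orientation; "ft_force": force on the tool from outside, world axes, zero at the start; "torque": the same for the moment, N m; "finger_gap": finger opening in mm; "gripper_force": force on a finger pad.
Only numpy, scipy, OpenCV 4.12 (cv2) and the standard library are available. Lean on these libraries where they do the work, as an engineer would, in place of code of your own. Each camera call takes 0.05 s, during which the arm holds its last target. There are 200 camera calls.

## Task

The wooden last lies loose between the jaws of the ratchet clamp, and the clamp's pawl is still set to loosen. Throw the pawl's thumb post over to the tightening side, then work the handle to and fro until the jaws hold the last firmly: stop when the pull at the knob has grown by about 3 N over the free swing, and do not crush the last. Then let go. Leave everything else on the bench where it is.

Things in the scene. Friction and masses are not known exactly. Their poses are not given: they have to be found in the camera images.
- clamp: grey bench clamp, fixed to the bench: base plate 160 x 310 x 12 mm, on it a gear housing 92 x 88 mm, 85 mm high. Origin on the upright axis of the ratchet wheel and handle, at bench height, z up. From there the jaws lie towards its +y, the handle roughly towards its -y. The wheel (20 round teeth, 0.314 rad each) has friction and stays where it is left
- handle (a joint): handle angle about the clamp's axis (rad): 0 along the clamp's -y, growing clockwise seen from above, end stops at -0.55 and 0.55 (pushing on a stop tells nothing of the clamping). Pawl set to tighten: clockwise swings (growing value) close the jaws, swings back click freely (2 to 4 N at the knob); up to one tooth (0.314 rad) is lost at each reversal. Pawl set to loosen: the other way round
- pawl (a joint): direction pawl, pivoted on the handle 60 mm from the clamp's axis (rad): -0.37 to -0.22 = loosen, 0.22 to 0.37 = tighten; a spring snaps it from the middle to the nearer side; moving its thumb post over takes about 2 N. Growing = the thumb post moves clockwise seen from above, to the side that the handle swings to when tightening
- knob (a point): middle of the top of the upright black round knob at the handle's end: 18 mm diameter, 140 mm from the clamp's axis, top 169 mm above the bench, foot at 115 mm on the flat handle (26 mm wide). Pull here, square to the handle, in a tightening swing: while the jaws run free about 10 N moving, 4 to 6 N left just after a stop; either grows by 1 N per 10 N of clamping force (30 N is right)
- thumb_post (a point): middle of the top of the pawl's thumb post: upright dark steel post, 10 mm diameter, on top of the handle between hub and knob, 28 mm outwards from the pawl's pivot (88 mm from the clamp's axis); its top 149 mm above the bench, its foot on a small lever whose top is at 121 mm. It travels 10 mm to either side of the handle's centre line
- last: wooden shoe last (foot form), 210 mm long, lying loose across the clamp's base between the jaws, its toe towards the clamp's -x; the clamped part is 60 mm wide and 75 mm high. Origin at the middle of the underside of the clamped part, 12 mm above the bench, z up
- fixed_jaw: fixed jaw at the clamp's +y end, 100 mm wide, 75 mm high; origin at the foot of its gripping face, 211 mm from the clamp's axis. The sliding jaw facing it is not measured: at the start 12 to 30 mm are left to close; 1 rad of tightening closes 16 mm. Its pad is sprung (3.5 N/mm, 21 mm), so that once the last is pinched the clamping force grows by about 56 N per rad
- glue_bottle: white bottle, 60 mm diameter, 130 mm high, beyond the clamp; origin at its foot. Leave alone
- cream_jar: jar, 72 mm diameter, 70 mm high, beyond the clamp; origin at its foot. Leave alone
- tack_dish: small clear bowl, 90 mm diameter, 35 mm high; origin at its foot. Leave alone
- hammer: hammer lying on the bench; origin on its handle. Leave alone
- screwdriver: screwdriver lying on the bench near the handle's end; origin on its handle. Leave alone
- edge_brush: brush lying on the bench; origin on its handle. Leave alone
- heel_block: cork heel block, about 100 x 60 x 22 mm; origin at the middle of its underside. Leave alone

How it is judged (in metres and radians):
On the way, in this order (a step that is already met when the one before it is completed fails the run):
1. the pawl has been thrown over to the tightening side (value of joint pawl above 0.15 rad), for 0.2 s.
2. the jaws have closed on the last and press it on the fixed jaw (contact force between fixed_jaw and last above 8 N), for 0.2 s.
At the end, for the whole second after the job is handed in: The last stands level (within 0.15 rad) between the jaws and is pressed on the fixed jaw with 12 to 50 N, the pawl is on its tightening side, and handle and last are at rest (contact force between fixed_jaw and last between 12 and 50 N and value of joint pawl above 0.15 rad and angle between last's own z axis and vertical below 0.15 rad and velocity of joint handle between -0.05 and 0.05 rad/s and linear speed of last below 0.02 m/s); the robot touches nothing.
It fails at once if the last is crushed: clamping force above 65 N (contact force between fixed_jaw and last above 65 N).
It fails at once if something else on the bench is moved by more than 30 mm (distance of any of glue_bottle, cream_jar, tack_dish, hammer, screwdriver, edge_brush, heel_block from where it was at the start of the episode above 0.03 m).
It also fails if it takes over 67 s, if anything falls off the work surface, if the arm or the gripper's body presses on something with over 40 N, if the wrist force passes 120 N, or if a joint passes its speed limit or range.

## Working session

There is one attempt and no reset: what is moved stays moved. The work goes in short steps, each a Python script; the robot and the scene stay as the last script left them, time stands still between calls to the robot, and variables do not carry over. Pictures are saved under pics/ and viewed, at most 10 in all, crops included, and the job is handed in when it is done.

```bash
ls; mkdir -p pics
cat > h.py <<'E'
import numpy as np, cv2
from workcell import robot
def world(p,u,v,z=None):
    """pixel -> world; by depth or, given z, by the ray's meeting with that height"""
    T=np.array(p["cam_to_world"]); d=np.array([(u-p["cx"])/p["fx"],-(v-p["cy"])/p["fy"],-1.])
    if z is None: s=p["range_z"][int(round(v)),int(round(u))]
    else: s=(z-T[2,3])/(T[:3,:3]@d)[2]
    return T[:3,:3]@(d*s)+T[:3,3]
def cloud(p):
    T=np.array(p["cam_to_world"]); h,w=p["range_z"].shape
    u,v=np.meshgrid(np.arange(w),np.arange(h)); s=p["range_z"]
    c=np.stack([(u-p["cx"])/p["fx"]*s,-(v-p["cy"])/p["fy"]*s,-s],-1)
    W=c@T[:3,:3].T+T[:3,3]; W[s==0]=np.nan
    return W
E
python3 - <<'E'
from h import *
for n in ("top","side"):
    p=robot.camera(n); cv2.imwrite(f"pics/{n}1.png",p["image"])
    np.savez(f"{n}1.npz",W=cloud(p))
    print(n,p["fx"],p["cx"],p["cy"],np.round(p["cam_to_world"],3).tolist(),[k for k in p if k not in("image","range_z")])
    for t in ("knob","thumb_post","clamp","fixed_jaw","last","pawl","handle","screwdriver"):
        for r in robot.recognise(p,t)[:1]:
            print(t,r["conf"],np.round(r["centre"]),np.round(world(p,*r["centre"])))
print(robot.read_state())
E
```

```text
pics
workcell.py
top 421.12908926931567 257.603150306494 189.83528576300156 [[-0.004, 0.982, -0.187, 257.276], [-1.0, -0.007, -0.014, 16.773], [-0.015, 0.187, 0.982, 1507.905], [0.0, 0.0, 0.0, 1.0]] ['fx', 'fy', 'cx', 'cy', 'cam_to_world', 'shot']
knob 0.93 [253. 179.] [561.  52. 112.]
thumb_post 0.45 [261. 179.] [559.  24. 121.]
clamp 0.83 [233. 183.] [552. 121.  88.]
fixed_jaw 0.73 [183. 185.] [546. 294.  90.]
last 0.72 [194. 192.] [523. 256.  80.]
handle 0.96 [250. 184.] [544.  61. 116.]
side 366.0162362368696 249.52238912763914 198.73999356197515 [[0.989, 0.093, -0.112, 416.62], [-0.145, 0.557, -0.818, -842.601], [-0.013, 0.825, 0.565, 727.913], [0.0, 0.0, 0.0, 1.0]] ['fx', 'fy', 'cx', 'cy', 'cam_to_world', 'shot']
knob 0.72 [257. 197.] [562.  47. 117.]
thumb_post 0.44 [255. 198.] [555.  46. 115.]
clamp 0.92 [255. 209.] [537. -62. 155.]
fixed_jaw 0.55 [241. 166.] [544. 298.  86.]
last 0.62 [234. 180.] [509. 228.  74.]
handle 0.82 [257. 196.] [562.  52. 119.]
screwdriver 0.62 [282. 289.] [ 580. -233.   25.]
{'time': 0.9, 'qpos': array([-1.34820155,  0.52139553, -0.03630556,  1.59950011,  0.02115669,
        1.02112647, -0.11281736]), 'qvel': array([-2.96457052e-04,  1.07074500e-03,  1.12781173e-03,  3.55626852e-04,
        4.97131644e-04, -5.92978389e-04, -2.95426776e-05]), 'joint_efforts': array([ 1.23186353e-03, -9.26803851e+01,  1.97852053e+00, -3.70245337e+01,
        1.80071517e-02,  1.37729949e-03,  6.30145382e-05]), 'eef_pos': array([180.39783519, 598.38034948, 231.29345563]), 'tool_rot': array([[-9.57418418e-01,  2.88703950e-01, -4.84199926e-05],
       [ 2.88703951e-01,  9.57418418e-01, -3.65491353e-05],
       [ 3.58063130e-05, -4.89718585e-05, -9.99999998e-01]]), 'ft_force': array([ 0.4109007 , -0.33997747, -0.62611048]), 'torque': array([ 0.0322194 , -0.02373822, -0.01605613]), 'gripper_force': 0.0, 'finger_gap': 85.41504472321151}
```

Run:
```python
import cv2,numpy as np
a=cv2.imread("pics/top1.png")[110:260,150:350]; b=cv2.imread("pics/side1.png")[120:320,160:360]
cv2.imwrite("pics/topc.png",cv2.resize(a,None,fx=4,fy=4,interpolation=cv2.INTER_CUBIC))
cv2.imwrite("pics/sidec.png",cv2.resize(b,None,fx=3,fy=3,interpolation=cv2.INTER_CUBIC))
```

```text
(no output)
```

View pics/topc.png

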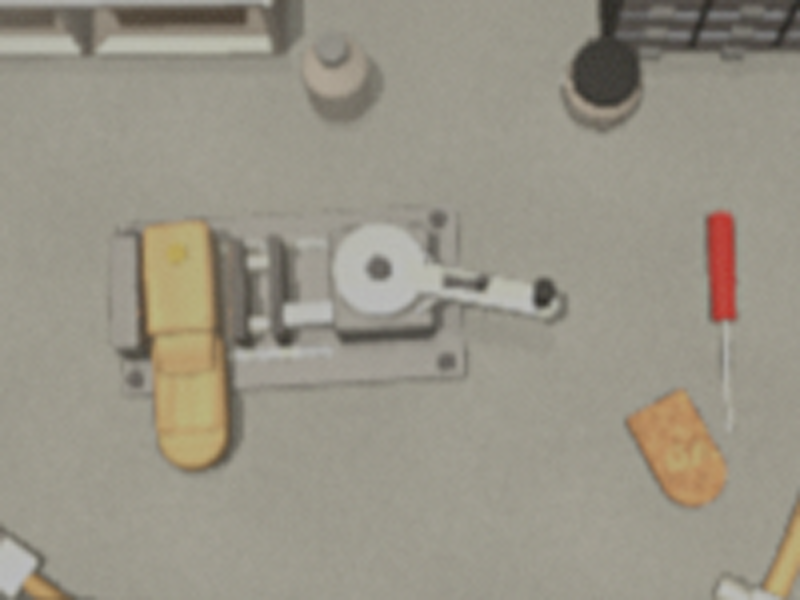

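View pics/sidec.png

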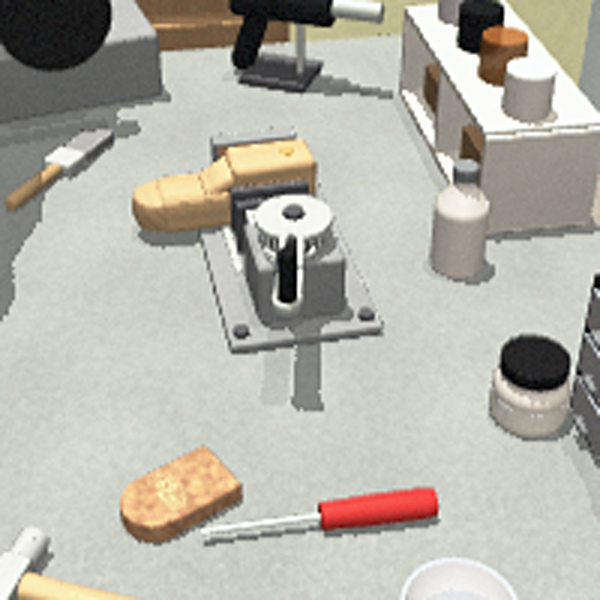

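Run:
```python
from h import *
p=robot.camera("top")
for n,u,v,z in [("hub",244.5,177,135),("knobtop",286,182.2,169),("post",270.5,180.7,149)]:
    print(n,np.round(world(p,u,v,z)),np.round(world(p,u,v)))
for n in("top","side"):
    W=np.load(n+"1.npz")["W"].reshape(-1,3)
    W=W[(abs(W[:,0]-560)<70)&(W[:,1]>-90)&(W[:,1]<180)]
    k=W[W[:,2]>105]; print(n,"z hist",np.histogram(k[:,2],bins=np.arange(100,185,5)))
    for lo,hi in((112,119),(119,126),(126,152),(152,175)):
        q=k[(k[:,2]>lo)&(k[:,2]<hi)]
        if len(q)>2: print(lo,len(q),q.mean(0).round(),q.min(0).round(),q.max(0).round())
# plan a wrist view
R=np.array([[1,0,0],[0,-1,0],[0,0,-1.]])
for yaw in (0,np.pi/2,-np.pi/2,np.pi):
    c,s=np.cos(yaw),np.sin(yaw); Q=np.array([[c,-s,0],[s,c,0],[0,0,1]])@R
    print(yaw,[None if (j:=robot.inverse_kinematics(pp,Q)) is None else np.round(j,2) for pp in([560,60,380],[560,-40,124])])
```

```text
hub [562.  79. 135.] [564.  80. 127.]
knobtop [536. -57. 169.] [536. -57. 168.]
post [546.  -7. 149.] [549.  -7. 133.]
top z hist (array([  0,  40, 281, 245,  67,  14,   1,   2,   3,   4,   6,   2,   7,
        12,   7,   0]), array([100, 105, 110, 115, 120, 125, 130, 135, 140, 145, 150, 155, 160,
       165, 170, 175, 180]))
112 430 [561.  50. 115.] [527. -70. 112.] [605. 120. 119.]
119 96 [560.  48. 121.] [530. -69. 119.] [604. 116. 126.]
126 23 [546. -15. 138.] [531. -64. 127.] [571.  88. 152.]
152 30 [539. -54. 166.] [531. -64. 153.] [554.  -2. 173.]
side z hist (array([  0,  19, 145, 232,  35,  12,   6,  14,  16,  19,  11,   8,  10,
        26,   2,   0]), array([100, 105, 110, 115, 120, 125, 130, 135, 140, 145, 150, 155, 160,
       165, 170, 175, 180]))
112 362 [563.  52. 115.] [527. -69. 112.] [607. 119. 119.]
119 40 [557.  33. 122.] [531. -64. 119.] [576.  91. 126.]
126 70 [541. -49. 140.] [531. -68. 127.] [556.  -4. 151.]
152 52 [539. -60. 163.] [531. -67. 152.] [547. -49. 171.]
0 [array([-0.83,  0.41,  0.89,  1.59, -0.32,  1.3 , -1.46]), array([-0.49,  0.67,  0.68,  1.89, -0.58,  0.79, -1.07])]
1.5707963267948966 [array([-0.66,  0.34,  0.62,  1.58, -0.21,  1.29, -0.01]), array([-0.35,  0.61,  0.46,  1.88, -0.39,  0.74,  0.32])]
-1.5707963267948966 [array([ 0.61,  0.55, -1.27,  1.52,  0.52,  1.46,  2.46]), array([-0.74,  0.99,  1.22,  1.9 , -1.07,  1.11, -2.21])]
3.141592653589793 [array([-0.48,  0.31,  0.36,  1.57, -0.11,  1.28,  1.47]), array([-0.16,  0.57,  0.17,  1.87, -0.14,  0.71,  1.66])]
```

```bash
cat >> h.py <<'E'
def tool(psi):
    "tool down, x towards the hub, y against the tightening direction, for handle direction psi (world, clockwise from -y)"
    s,c=np.sin(psi),np.cos(psi)
    return np.array([[s,c,0],[c,-s,0],[0,0,-1.]])
E
python3 - <<'E'
from h import *
robot.movep([555,40,330],tool(0.18))
p=robot.camera("wrist"); cv2.imwrite("pics/w1.png",p["image"]); np.savez("w1.npz",W=cloud(p),**{k:p[k] for k in("fx","fy","cx","cy","cam_to_world","range_z")})
for t in ("knob","thumb_post","clamp","pawl","handle"):
    for r in robot.recognise(p,t)[:2]: print(t,r["conf"],np.round(r["centre"]),np.round(world(p,*r["centre"])))
print(robot.read_state()["time"],np.round(p["cam_to_world"],2).tolist())
E
```

```text
knob 0.9 [259. 146.] [563.  65. 114.]
thumb_post 0.76 [259. 194.] [553.  10. 120.]
clamp 0.57 [254.  97.] [566. 118. 114.]
pawl 0.85 [260. 194.] [554.  11. 120.]
handle 0.83 [258. 148.] [561.  63. 113.]
3.6667 [[0.98, 0.17, 0.05, 568.1], [-0.18, 0.94, 0.29, 114.24], [-0.0, -0.29, 0.96, 470.77], [0.0, 0.0, 0.0, 1.0]]
```

View pics/w1.png

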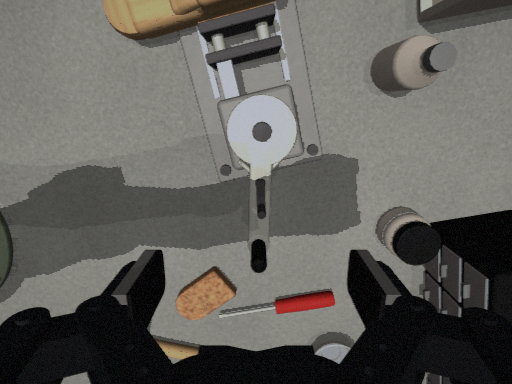

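Run:
```python
from h import *
p=dict(np.load("w1.npz")); im=cv2.imread("pics/w1.png")
cv2.imwrite("pics/w1c.png",cv2.resize(im[95:285,190:335],None,fx=4,fy=3.15,interpolation=cv2.INTER_CUBIC) if 0 else cv2.resize(im[140:280,205:320],None,fx=4,fy=4,interpolation=cv2.INTER_CUBIC))
for n,u,v,z in[("hub",262,131,None),("knob",259,264,169),("post",262,212,149),("post",262,212,None),("knob",259,264,None)]: print(n,np.round(world(p,u,v,z),1))
W=p["W"]
for u,v in((226,170),(313,149)): print("bolt",np.round(world(p,u,v),1), np.round(world(p,u,v,16),1))
k=W.reshape(-1,3); c=k[(k[:,2]>107)&(np.hypot(k[:,0]-562,k[:,1]-79)<50)&(k[:,1]>50)]
print(len(c),np.median(c[:,2]))
```

```text
hub [569.   81.5 122. ]
knob [541.4 -52.8 169. ]
post [553.9  -1.8 149. ]
post [553.9  -2.5 147.1]
knob [541.2 -53.8 167.3]
bolt [506.7  24.7  14.7] [506.9  25.   16. ]
bolt [638.   32.9  15.3] [637.8  33.   16. ]
16064 408.35974965117146
```

View pics/w1c.png

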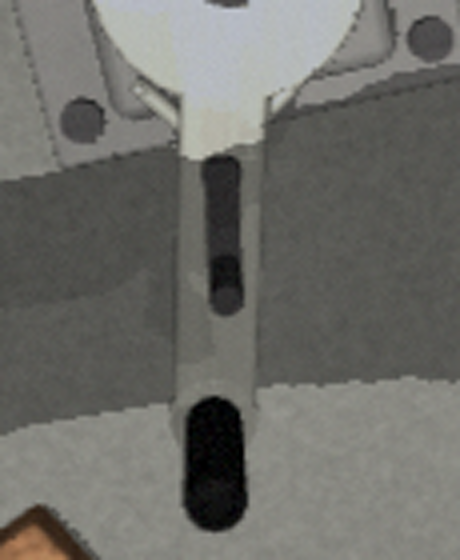

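Run:
```python
from h import *
p=dict(np.load("w1.npz")); im=cv2.imread("pics/w1.png")
g=im.min(2); m=(g>165).astype(np.uint8); m[:85]=0;m[168:]=0;m[:,:215]=0;m[:,310:]=0
n,l,s,c=cv2.connectedComponentsWithStats(m); i=1+s[1:,4].argmax(); print(s[i],c[i])
cs,_=cv2.findContours((l==i).astype(np.uint8),cv2.RETR_EXTERNAL,cv2.CHAIN_APPROX_NONE); h=cv2.convexHull(max(cs,key=len))
h=h[h[:,0,1]<150]; e=cv2.fitEllipse(h); print(e, np.round(world(p,e[0][0]-15,e[0][1]),1))
hub=world(p,*e[0],world(p,e[0][0]-15,e[0][1])[2])
P={k:world(p,205+u/4-.4,140+v/4-.4,z) for k,u,v,z in(("pivot",222,170,121),("foot",226,270,121),("post",229,297,149),("knob",215,503,169),("HL1",180,180,115),("HR1",262,180,115),("HL2",174,390,115),("HR2",257,390,115))}
for k,v in P.items():
    d=v-hub; print(k,v.round(1),"r",np.hypot(*d[:2]).round(1),"psi",np.arctan2(-d[0],-d[1]).round(3))
a=(P["HL1"]+P["HR1"])/2; b=(P["HL2"]+P["HR2"])/2; print(hub.round(1),"handle psi",np.arctan2(-(b-a)[0],-(b-a)[1]), "lever psi", np.arctan2(-(P["post"]-P["pivot"])[0],-(P["post"]-P["pivot"])[1]))
```

```text
[ 227   95   69   73 3511] [261.37396753 130.28197095]
((261.3695068359375, 129.69761657714844), (68.75226593017578, 69.65479278564453), 4.899143695831299) [552.   85.3 114. ]
pivot [556.9  24.6 121. ] r 58.8 psi 0.2
foot [552.7  -5.6 121. ] r 89.3 psi 0.178
post [553.4  -3.9 149. ] r 87.5 psi 0.174
knob [540.4 -54.3 169. ] r 139.4 psi 0.203
HL1 [544.   22.3 115. ] r 64.8 psi 0.389
HR1 [567.7  18.  115. ] r 64.3 psi 0.013
HL2 [529.8 -43.5 115. ] r 131.6 psi 0.299
HR2 [555.1 -48.1 115. ] r 131.1 psi 0.103
[568.6  82.3 114. ] handle psi 0.20012637049704834 lever psi 0.12033561575766903
```

```bash
cat >> h.py <<'E'
C=np.array([568.6,82.3]); YAW=0.061
def pt(psi,r,s,z):
    "point at radius r along the handle direction, s towards tightening, height z"
    d=np.array([-np.sin(psi),-np.cos(psi)]); t=np.array([-np.cos(psi),np.sin(psi)])
    return [*(C+r*d+s*t),z]
def force(psi,f0=0,n=3):
    "mean (radial outwards, tightening, z) force on the tool"
    f=[]
    for _ in range(n): f.append(robot.read_state()["ft_force"]); robot.wait(0.02)
    f=np.mean(f,0)-f0
    return np.array([-np.sin(psi)*f[0]-np.cos(psi)*f[1],-np.cos(psi)*f[0]+np.sin(psi)*f[1],f[2]])
E
python3 - <<'E'
from h import *
psi=0.203; R=tool(psi)
robot.clamp(); robot.movep(pt(psi,88,-36,190),R); robot.movel(pt(psi,88,-36,131),R)
f0=np.mean([robot.read_state()["ft_force"] for _ in range(3)],0); print("f0",f0,robot.read_state()["time"])
for s in np.arange(-28,-5,2.):
    robot.movel(pt(psi,88,s,131),R); f=force(psi,f0); print(s,f.round(1))
    if abs(f[1])>6: break
print(robot.read_state()["time"])
p=robot.camera("wrist"); cv2.imwrite("pics/w2.png",cv2.resize(p["image"][140:384,130:390],None,fx=2.3,fy=2.3))
E
```

```text
f0 [ 0.73524583 -0.4929858  -0.28885083] 5.6333
-28.0 [0.  0.5 0.4]
-26.0 [-0.2  0.6  0.5]
-24.0 [-0.3  0.6  0.2]
-22.0 [-0.4  0.8  0.6]
-20.0 [-0.4  0.7  0.4]
-18.0 [-0.4  1.4  0.5]
-16.0 [-0.7  1.5  0.3]
-14.0 [-0.1  0.8  0.2]
-12.0 [-0.4  0.6  0.1]
-10.0 [-0.4  0.6  0.1]
-8.0 [0.1 0.8 0.3]
-6.0 [-0.5  0.5  0.2]
9.2333
```

View pics/w2.png

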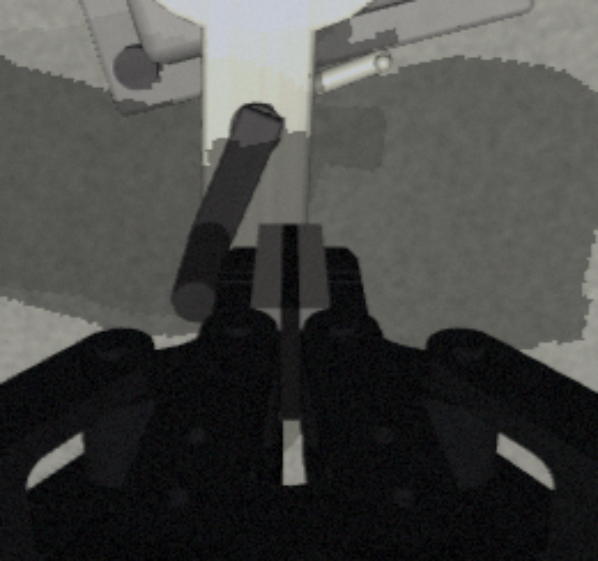

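```bash
cat >> h.py <<'E'
Z=125.
def swing(phi0,phi1,f0,step=0.118,r=140.,k=0.0,stop=None):
    "carry the gripped knob from phi0 to phi1; returns rows phi, radial, pull; r is trimmed by k mm per N radial"
    n=max(1,int(round(abs(phi1-phi0)/step))); rows=[]
    for ph in np.linspace(phi0,phi1,n+1)[1:]:
        robot.movel(pt(ph-YAW,r,0,Z),tool(ph-YAW),max_speed=60)
        f=force(ph-YAW,f0,2); r+=k*f[0]; rows.append((ph,f[0],-f[1],r)); print(np.round(rows[-1],2))
        if np.hypot(f[0],f[1])>45 or (stop and stop(rows)): break
    return rows
E
python3 - <<'E'
from h import *
psi=0.203; ph=psi+YAW
robot.movel(pt(psi,88,-30,131)); robot.movel(pt(psi,100,-30,215)); robot.open_gripper()
robot.movel(pt(psi,140,0,215),tool(psi)); robot.movel(pt(psi,140,0,Z),tool(psi),guard=15)
f0=np.mean([robot.read_state()["ft_force"] for _ in range(4)],0); print("f0",f0.round(2))
robot.clamp(); s=robot.read_state(); print(force(psi,f0).round(1),s["finger_gap"],s["gripper_force"],s["eef_pos"].round(1),s["time"])
np.save("f0.npy",f0)
rows=swing(ph,-0.47,f0,k=0.05)
np.save("r.npy",rows[-1]); print(robot.read_state()["time"],robot.read_state()["finger_gap"])
E
```

```text
f0 [ 0.15  0.25 -0.02]
[-0.1  1.6  6.4] 16.899629792088994 58.33623468875885 [540.5 -54.8 125.3] 12.9583
[1.4e-01 8.0e-02 6.6e-01 1.4e+02]
[ 2.0000e-02 -4.8000e-01  1.4500e+00  1.3998e+02]
[-1.0000e-01 -4.3000e-01 -2.9000e-01  1.3996e+02]
[ -0.23  -0.37   0.49 139.94]
[-3.500e-01 -8.600e-01  6.000e-02  1.399e+02]
[ -0.47  -2.17  -1.55 139.79]
15.8083 16.984070535482513
```

Run:
```python
from h import *
f0=np.load("f0.npy"); r=np.load("r.npy")[-1]
rows=swing(-0.47,0.47,f0,step=0.0784,r=r,k=0.05)
np.save("r.npy",rows[-1]); s=robot.read_state(); print(s["time"],s["finger_gap"])
```

```text
[ -0.39  -1.01  -3.34 139.74]
[ -0.31   1.12  -1.32 139.79]
[ -0.24   1.71   3.13 139.88]
[ -0.16   1.31   4.05 139.95]
[-8.0000e-02  2.1000e+00  3.2600e+00  1.4005e+02]
[  0.     1.04   3.86 140.1 ]
[8.0000e-02 2.8000e-01 4.3500e+00 1.4012e+02]
[  0.16   1.16   3.5  140.17]
[  0.24   0.23   4.68 140.19]
[3.1000e-01 1.0000e-01 5.0100e+00 1.4019e+02]
[  0.39  -0.64   5.03 140.16]
[  0.47  -0.38   5.01 140.14]
20.2083 16.504813598040656
```

```bash
sed -i 's/f=force(ph-YAW,f0,2)/f=force(ph-YAW,f0,NS)/; s/^Z=125\./Z=125.; NS=4/' h.py
python3 - <<'E'
from h import *
import h
f0=np.load("f0.npy"); r=np.load("r.npy")[-1]
p=robot.camera("top"); cv2.imwrite("pics/top2.png",cv2.resize(p["image"][155:215,170:260],None,fx=8,fy=8,interpolation=cv2.INTER_CUBIC))
h.NS=1; rows=swing(0.47,-0.47,f0,step=0.157,r=r,k=0.05); h.NS=4
rows=swing(-0.47,0.47,f0,step=0.0784,r=rows[-1][-1],k=0.05,stop=lambda R:len(R)>4 and (R[-1][2]+R[-2][2])/2>6.8)
np.save("r.npy",rows[-1]); s=robot.read_state(); print(s["time"],s["finger_gap"])
p=robot.camera("top"); cv2.imwrite("pics/top3.png",cv2.resize(p["image"][155:215,170:260],None,fx=8,fy=8,interpolation=cv2.INTER_CUBIC))
E
```

```text
[  0.31  -0.22   0.17 140.13]
[  0.16   0.53   2.95 140.16]
[  0.    -1.42   0.56 140.08]
[ -0.16  -0.84   1.44 140.04]
[ -0.31  -1.13  -0.41 139.99]
[ -0.47  -0.74   1.87 139.95]
[-3.9000e-01 -3.0000e-02  1.9100e+00  1.3995e+02]
[ -0.31  -1.17  -4.13 139.89]
[ -0.24  -0.27  -2.67 139.88]
[ -0.16   0.56  -0.37 139.9 ]
[-8.0000e-02  1.0700e+00  3.6900e+00  1.3996e+02]
[  0.     1.2    4.29 140.02]
[8.0000e-02 9.5000e-01 4.3300e+00 1.4006e+02]
[  0.16   1.09   4.85 140.12]
[  0.24   0.26   4.96 140.13]
[  0.31   0.38   5.38 140.15]
[  0.39   0.31   6.53 140.17]
[ 4.7000e-01 -2.0000e-02  7.1900e+00  1.4017e+02]
28.2583 16.73031204573881
```

View pics/top3.png

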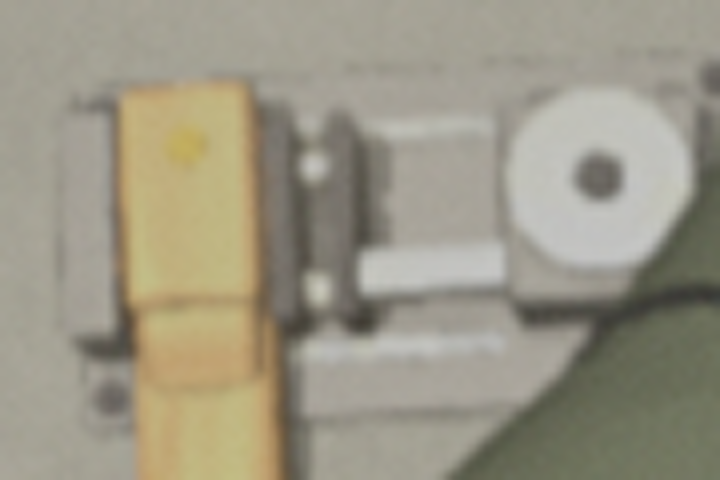

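Run:
```python
from h import *
p=[robot.camera("top") for _ in range(6)]
now=np.mean([q["image"].astype(float) for q in p],0); cv2.imwrite("pics/top4.png",now)
one=cv2.imread("pics/top1.png").astype(float)
t2=cv2.imread("pics/top2.png").astype(float)
def prof(im): return im[178:188,195:235].mean(0)   # blue,green,red
for n,im in(("start",one),("now",now)): print(n,prof(im)[:, [0,2]].round().astype(int).tolist())
a=cv2.resize(t2,(90,60),interpolation=cv2.INTER_AREA)[23:33,25:65].mean(0); print("sw1",a[:,[0,2]].round().astype(int).tolist())
print(robot.read_state()["time"], world(p[-1],205,183,87)-world(p[-1],206,183,87))
```

```text
start [[122, 184], [122, 183], [123, 183], [123, 183], [124, 183], [124, 184], [117, 183], [104, 169], [80, 126], [70, 97], [82, 102], [99, 117], [101, 125], [102, 119], [104, 117], [98, 111], [78, 92], [76, 90], [96, 109], [110, 123], [130, 144], [139, 153], [120, 132], [104, 115], [97, 108], [88, 99], [92, 102], [110, 121], [121, 133], [135, 147], [150, 163], [154, 166], [154, 166], [154, 165], [154, 166], [155, 166], [153, 164], [140, 151], [139, 151], [154, 165]]
now [[130, 192], [130, 192], [130, 191], [131, 192], [131, 193], [123, 192], [106, 175], [85, 132], [94, 124], [106, 124], [106, 119], [91, 104], [76, 90], [85, 99], [106, 120], [110, 124], [110, 123], [108, 120], [102, 115], [85, 98], [90, 102], [111, 123], [126, 138], [140, 152], [156, 169], [160, 173], [161, 173], [161, 173], [161, 173], [161, 173], [161, 173], [162, 173], [162, 173], [161, 173], [162, 173], [163, 174], [160, 171], [147, 157], [147, 158], [164, 174]]
sw1 [[128, 192], [129, 192], [130, 192], [131, 192], [131, 191], [130, 192], [122, 191], [104, 171], [84, 131], [88, 119], [103, 120], [106, 119], [97, 110], [79, 93], [83, 97], [100, 115], [116, 131], [134, 148], [133, 147], [116, 129], [107, 120], [100, 113], [86, 98], [96, 107], [116, 127], [129, 141], [143, 156], [158, 170], [161, 173], [161, 174], [161, 173], [161, 173], [161, 173], [161, 173], [162, 173], [163, 174], [160, 170], [147, 158], [147, 159], [162, 173]]
28.6083 [0.02448438 3.45847104 0.        ][ WARN:0@4.395] global loadsave.cpp:1063 imwrite_ Unsupported depth image for selected encoder is fallbacked to CV_8U.
```

Run:
```python
from h import *
import h
f0=np.load("f0.npy"); r=np.load("r.npy")[-1]
h.NS=1; rows=swing(0.47,-0.05,f0,step=0.13,r=r,k=0.05); h.NS=5
rows=swing(-0.05,0.47,f0,step=0.05,r=rows[-1][-1],k=0.05,stop=lambda R:(R[-1][2]>8.0) or sum(x[2]>6 for x in R)>=4)
np.save("r.npy",rows[-1])
now=np.mean([robot.camera("top")["image"].astype(float) for _ in range(4)],0)
print(now[178:188,195:235].mean(0)[5:25,0].round().astype(int),robot.read_state()["time"])
```

```text
[  0.34  -1.16   1.38 140.11]
[  0.21   0.3    1.86 140.12]
[ 8.0000e-02 -1.2700e+00  1.1100e+00  1.4006e+02]
[-5.0000e-02 -1.3100e+00 -1.7000e-01  1.3999e+02]
[  0.     0.55  -3.11 140.02]
[ 5.0000e-02  9.1000e-01 -2.1000e+00  1.4007e+02]
[1.100e-01 6.400e-01 1.000e-01 1.401e+02]
[  0.16   0.42   4.6  140.12]
[  0.21   0.36   6.53 140.14]
[  0.26   0.19   7.39 140.15]
[  0.31   0.22   7.4  140.16]
[3.7000e-01 7.0000e-02 7.8700e+00 1.4016e+02]
[122 105  85  94 106 105  90  75  86 106 110 108 103  87  90 108 122 133
 155 160] 33.5417
```

Run:
```python
from h import *
robot.open_gripper(); e=robot.read_state()["eef_pos"]; robot.movel([e[0],e[1],300])
p=robot.camera("wrist"); cv2.imwrite("pics/w3.png",p["image"]); robot.wait(0.3)
now=np.mean([robot.camera("top")["image"].astype(float) for _ in range(4)],0)
print(now[178:188,195:235].mean(0)[5:25,0].round().astype(int),robot.read_state()["time"],robot.read_state()["ft_force"])
```

```text
[120 104  84  93 104 104  89  76  85 105 109 106 101  86  89 106 120 131
 152 157] 36.0833 [0.91954209 0.00484869 0.65828891]
```

View pics/w3.png

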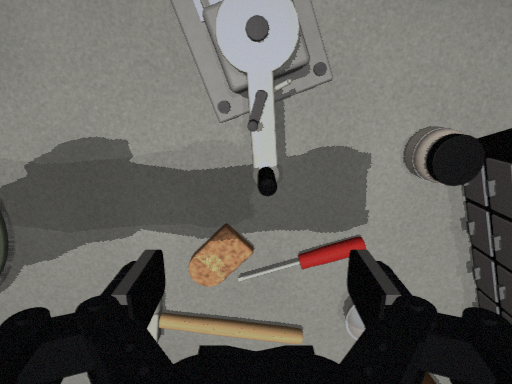

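The picture shows the knob free at (267,181) and the thumb post at (254,123), still on the tightening side. The tools around it are untouched. The jaw positions in the top view are the same as before I let go.

```bash
python3 -c "
from workcell import robot
print(robot.finish_job())"
```

```text
the job is handed in; nothing more can be done
None
```

The job is handed in: I threw the pawl to the tightening side, tightened until the pull at the knob had grown by about 3 N (about 30 N of clamping, judging by how far the spring pad compressed), and let go of the knob. The hand-in returned no verdict.

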